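# Slide the dallah out of its bay to the serving place and shut its spout lid

## Task

Slide the steel coffee pot (dallah) sideways along the teak board, out from under the little slatted roof, until it stands upright and centred on the empty round aluminium disc let into the board; never lift it off the board or tip it. Then shut its hinged spout lid fully down. Leave the three cups and the date box where they are, and let go of everything.

Things in the scene. Friction and masses are not known exactly. Their poses are not given: they have to be found in the camera images.
- dallah_center (a point): Loose steel coffee pot, 185 mm high, 0.5 to 0.85 kg; point on its axis, 92.5 mm above its underside. Foot 104 mm across, belly 120 mm up to 60 mm height, waist 64 mm at 145 mm, collar 76 mm. z up; x points to the spout (beak reaching 85 mm from the axis, 115 to 180 mm up), handle on the -x side. Starts on the ring outline under the slatted roof, handle roughly towards the robot.
- dallah_handle (a point): Middle of the pot's black upright grip, 81 mm from the pot's axis on its -x side, 115 mm above the underside: a straight bar 14 mm wide (pot's y), 22 mm deep (x), 88 mm high, joined to the pot by arms of the same width at top and foot; gap to the pot about 28 mm here. Axes as the pot's.
- lid_hinge (a point): Hinge of the spout lid on the pot's top: 20 mm from the pot's axis towards the spout, 188 mm above the underside; the hinge line runs along the pot's y. Axes as the pot's.
- spout_lid (a joint): Angle of the spout lid: 0 is shut (flat, pointing to the spout), grows as it swings up, stop at 1.6; starts open, 0.9 to 1.4. A stiff hinge (about 0.02 N m) keeps it where it is left. Shut it by pushing the raised flap over from the handle side towards the spout, then pressing it down.
- lid_tip (a point): Middle of the free end of the spout lid, on its outer face: a steel flap reaching 64 mm from the hinge, 36 mm wide, 6 mm thick. When shut its outer (top) face lies 6 mm above the hinge point. Axes turn with the lid.
- serve_mark (a point): Centre of the serving place: a plain aluminium disc 140 mm across let in flush in the top of the teak board, at one end of it (left or right); the board's top is 30 mm above the work surface and level. The way from the dallah to it is clear and smooth. Its y axis runs along the board.
- bay_front (a point): Middle of the front lower edge of the slatted roof over the pot's starting place: roof 200 mm wide, 220 mm deep (away from the robot, its x axis), underside 295 mm, top 329 mm above the work surface, on two 18 mm posts at its rear corners; front and sides open. The ring outline (140 mm across) is centred 85 mm behind this point. A tool pointing straight down at the handle hits the roof: lean it.
- board: Fixed low slatted teak board, 300 mm (x) by 580 mm (y, the long way), origin under its centre, top 30 mm above the work surface. Slats run the long way. The two marked places lie about 300 mm apart along it.
- cup_a: White ceramic cup, 64 mm across, 62 mm high, on the work surface to the right of the board (seen from the robot), the farther of two there; origin at the centre of its underside. Leave alone.
- cup_b: The same cup, to the right of the board, the nearer of the two there. Leave alone.
- cup_c: The same cup on the board, behind the pot's way, midway along. Leave alone.
- date_box: Olive green plastic date container with lid, 106 x 146 x 76 mm high, on the work surface to the left of the board; origin at the centre of its underside. Leave alone.
Mind the look-alikes: they are no part of the job. Of the things like the part that bears dallah_center, leave any that is blue; of the rest the larger one is meant.

How it is judged:
On the way, in this order (a step that is already met when the one before it is completed fails the run):
1. the dallah has been slid onto the serving disc (horizontal distance between dallah_center and serve_mark below 0.018 m and angle between dallah_center's own z axis and vertical below 0.06 rad and height (world z) of dallah_center between 0.118 and 0.127 m), for 0.2 s.
2. its spout lid is shut (value of joint spout_lid below 0.12 rad), for 0.2 s.
At the end, for the whole second after the job is handed in: The dallah stands upright (within 0.06 rad) on the board, its axis within 18 mm of the centre of the aluminium disc, with its spout lid shut (below 0.12 rad) (all of step 1 and value of joint spout_lid below 0.12 rad); the robot touches nothing.
It fails at once if the dallah is lifted clear off the board (centre more than 12 mm up) (height (world z) of dallah_center above 0.1345 m).
It fails at once if the dallah is tipped by more than 0.22 rad (angle between dallah_center's own z axis and vertical above 0.22 rad).
It fails at once if a cup or the date box is shifted by more than 20 mm (distance of any of cup_a, cup_b, cup_c, date_box from where it was at the start of the episode above 0.02 m).
It also fails if it takes over 61 s, if anything falls off the work surface, if the arm or the gripper's body presses on something with over 40 N, if the wrist force passes 120 N, or if a joint passes its speed limit or range.

## Robot

A 6-joint arm with a two-finger parallel gripper is mounted at the origin on the work surface. World frame = base frame: x ahead of the robot, y to its left, z up, the work surface at z = 0. Lengths are in m, angles in rad, forces in N, time in s.
With the tool pointing down it reaches from about 0.325 to 1 m from the base axis. Payload 5.1 kg.
Tool frame: the origin (TCP) lies midway between the tips of the shut fingers; the grasp point (between the pads) lies 19 mm behind it (r.tcp_to_grasp is the distance from the TCP to the grasp point, in m); z points along the fingers, y is the line along which they close (so a half turn about z gives the same grasp; the last joint's range is limited). The gripper opens to 85 mm and grips with 20 to 120 N. Pads are 22 mm wide; open, the fingers measure 114 mm over their backs; the gripper's body (76 mm by 85 mm) begins 54 mm behind the grasp point. The pads swing forward as they close: fully open they stand 13 mm farther back than shut.
Start: joints at [1.046, 0.124, 1.65, -0, 1.367, -0.083], TCP at [0.278, 0.588, 0.231] pointing down, gripper open.
Joint ranges: [-2.61, 2.61], [-1.02, 2.33], [0.03, 2.71], [-1.35, 4.49], [0.32, 2.68], [-2.91, 2.91]. Speed limits (rad/s): [2.57, 2.57, 3.14, 3.14, 3.14, 3.14].

## Interface

Orientations are given as a rotation vector (axis times angle).
In Python, from plant import r gives the robot as it stands. The module is installed in compiled form; this text tells all that it offers.
- The arm moves only by the tool jog_arm, never from a script. Its argument "steps" is a list of rows, each a list of 5 numbers: the shift along the tool's x, y, z in mm, then the turn about the tool's z in degrees, then the closure, from 0 (fully open) to 1 (shut). A call has 1 to 8 rows; each row is the pose to reach, as a shift and turn from the pose commanded when the call began, along the tool's axes at that moment; what a row does not reach only later rows make up. A row lasts 1/10 s, in which the tool goes at most 50 mm and 8.59 degrees, less where a joint would pass 70% of its speed; a pose out of reach is approached as far as the arm can. A call with a gripper value outside its range is refused whole. The fingers move at their own pace and stop on an object; "force" is the grip in N (left out, the last holds). Time passes only in rows, so rows that repeat a pose let the fingers close. It gives the time, the measured TCP pose, the force, the opening and the grip force at its end, in the units of the state.
- r.sense(): the state, without advancing time (a new reading comes with each control period).
- r.capture(name): name is "scene" or "top" or "wrist"; returns a dict with "img" (420x560x3 uint8, red, green, blue), "mtx" (3x3 intrinsics, pixels), "rvec" (rotation vector, rad) and "tvec" (3), from world to camera coordinates, as OpenCV has them. Camera axes: x right, y down, z forward; pixel columns grow to the right and rows downward; lengths in m; the calibration is good to about 2 mm. A picture is of the moment at which its call begins. There is no depth.
- r.job_done(): hands the job in; it is judged then, once.
Trained networks look in the newest picture that a camera, given by its name, has taken for a name from the list of things; names that differ only in an ending like _2 or _b are one class to them, and where a whole thing is asked for, a point or a joint stands for the part that bears it (a point fixed in the world has none). Each returns a list of dicts, best first, with "confidence" (0 to 1); they miss things now and then, are a little off and sometimes report something else, mostly with a low value. They report only what shows in the picture. A call takes as long as a camera call. They do not tell look-alikes from the thing itself.
- r.spot_in(camera, target): "location" ([x, y, z] in m, in world coordinates, good to about 4 mm: the middle of the surface that is visible of it).
- r.pinpoint(camera, target): "location" ([x, y, z] in m, in world coordinates, good to about 4 mm: a listed point, or the origin of a listed thing).
The state is a dict: "time_s": time; "joint_positions": joint angles; "joint_vel": joint speeds; "tau": joint torques, N m; "tool_pos": TCP position; "orientation": TCP orientation; "ft_force": force on the tool from outside, world axes, zero at the start; "moment": the same for the moment, N m; "finger_gap": finger opening in m; "grip_force": force on a finger pad.
Only numpy, scipy, OpenCV 4.12 (cv2) and the standard library are available. Lean on these libraries where they do the work, as an engineer would, in place of code of your own. Each camera call takes 0.05 s, during which the arm holds its last target. There are 200 camera calls.

## Working session

There is one attempt and no reset: what is moved stays moved. The work goes in short steps, Python scripts to look and compute and a tool call to move; the robot and the scene stay as the last step left them, time stands still between calls to the robot, and variables do not carry over. Pictures are saved under pics/ and viewed, at most 10 in all, crops included, and the job is handed in when it is done.

Besides the shell and the picture viewer there is one more tool, called as name(argument=value, ...), one argument or row to a line, values as JSON. jog_arm: Moves the arm, as the interface text tells. Its arguments: {"type":"object","properties":{"steps":{"type":"array","items":{"type":"array","items":{"type":"number"}}},"force":{"type":"number"}},"required":["steps"]}

```bash
mkdir -p pics; cat > h.py <<'E'
from plant import r
import numpy as np, cv2
from scipy.spatial.transform import Rotation as R
def proj(c,p):
    return cv2.projectPoints(np.array([p],float),c['rvec'],c['tvec'],c['mtx'],None)[0].ravel().round(0)
def pix(c,u,v,z):
    K=c['mtx'];Rm=cv2.Rodrigues(c['rvec'])[0];t=np.ravel(c['tvec'])
    o=-Rm.T@t;d=Rm.T@np.linalg.inv(K)@[u,v,1];return o+d*(z-o[2])/d[2]
def tool():
    s=r.sense();return np.array(s['tool_pos']),R.from_rotvec(s['orientation']).as_matrix(),s
E
python3 - <<'E'
from h import *
ims=[]
for n in('scene','top'):
    c=r.capture(n);ims.append(c['img'][:,:,::-1])
    for t in['dallah_center','dallah_handle','lid_hinge','lid_tip','serve_mark','bay_front','board','cup_a','date_box']:
        for d in r.pinpoint(n,t)[:4]: print(n,t,np.round(d['location'],3),round(d['confidence'],2),proj(c,d['location']))
cv2.imwrite('pics/s.png',ims[0]);cv2.imwrite('pics/t.png',ims[1])
p,M,s=tool();print(p,M.round(2),s['time_s'])
E
```

```text
scene dallah_center [0.584 0.115 0.125] 0.95 [311. 204.]
scene dallah_center [ 0.348 -0.092  0.071] 0.85 [215. 211.]
scene dallah_center [0.336 0.114 0.075] 0.67 [256. 172.]
scene dallah_handle [0.394 0.133 0.091] 0.84 [272. 175.]
scene dallah_handle [ 0.287 -0.109  0.084] 0.78 [198. 201.]
scene dallah_handle [0.506 0.119 0.142] 0.71 [294. 187.]
scene dallah_handle [ 0.612 -0.039  0.002] 0.65 [284. 259.]
scene lid_hinge [ 0.362 -0.091  0.14 ] 0.71 [215. 202.]
scene lid_hinge [0.318 0.111 0.147] 0.59 [251. 156.]
scene lid_tip [ 0.41  -0.082  0.145] 0.59 [228. 208.]
scene lid_tip [0.61  0.115 0.279] 0.43 [322. 180.]
scene lid_tip [0.274 0.092 0.15 ] 0.43 [237. 152.]
scene lid_tip [ 0.556  0.473 -0.003] 0.37 [364. 161.]
scene serve_mark [ 0.573 -0.193  0.026] 0.72 [242. 281.]
scene serve_mark [ 0.556  0.472 -0.003] 0.63 [364. 161.]
scene serve_mark [0.607 0.115 0.216] 0.21 [319. 192.]
scene bay_front [0.498 0.116 0.295] 0.56 [293. 155.]
scene board [ 0.611 -0.042  0.002] 0.95 [284. 260.]
scene board [0.61  0.114 0.282] 0.21 [322. 180.]
scene cup_a [ 0.524 -0.454 -0.   ] 0.91 [166. 335.]
[... 705 characters left out ...]
lid_tip [ 0.414 -0.086  0.148] 0.73 [313. 259.]
top lid_tip [0.613 0.116 0.282] 0.71 [233. 174.]
top lid_tip [0.271 0.095 0.15 ] 0.7 [243. 312.]
top serve_mark [ 0.576 -0.193  0.033] 0.55 [348. 204.]
top bay_front [0.5   0.121 0.298] 0.71 [229. 221.]
top board [ 0.608 -0.044  0.002] 0.86 [297. 194.]
top board [ 0.722 -0.044  0.034] 0.21 [298. 155.]
top cup_a [ 0.723 -0.043  0.033] 0.95 [298. 155.]
top cup_a [ 0.642 -0.446 -0.001] 0.87 [429. 186.]
top cup_a [ 0.524 -0.454  0.   ] 0.81 [432. 224.]
top cup_a [0.613 0.117 0.286] 0.19 [233. 174.]
top date_box [0.56  0.472 0.003] 0.67 [129. 205.]
[0.27794157 0.58757041 0.23134134] [[-0.9   0.43  0.  ]
 [ 0.43  0.9   0.  ]
 [-0.    0.   -1.  ]] 1.0
```

View pics/s.png

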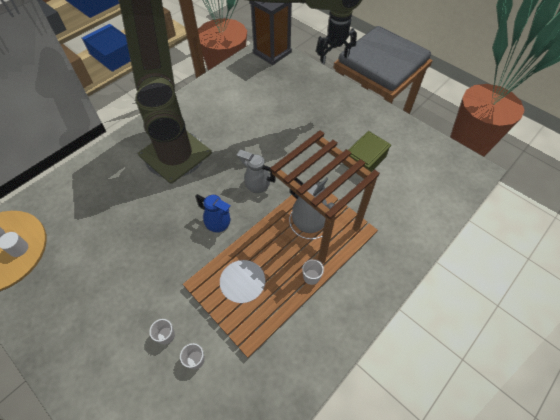

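View pics/t.png

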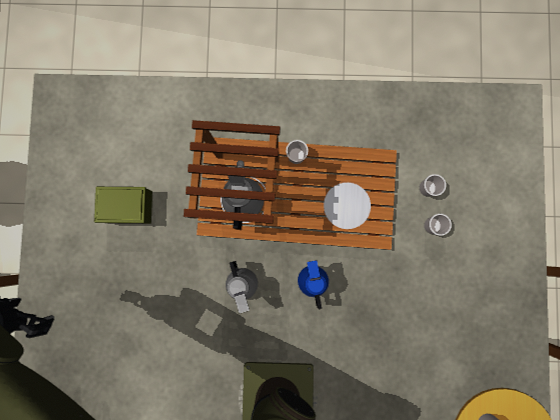

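Three pots: the big steel one under the roof at scene (311,204), a small steel one at (256,172) in front of the board, and a blue one at (215,211). The target is the big steel one: it isn't blue, it is the larger of the other two, and it stands on the ring. The serving disc is at scene (242,281). I'll check this in one crop.

```bash
python3 - <<'E'
import cv2
a=cv2.imread('pics/s.png')[130:310,180:390];cv2.imwrite('pics/crop.png',cv2.resize(a,None,fx=3.3,fy=3.3,interpolation=2))
E
```

```text
(no output)
```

View pics/crop.png

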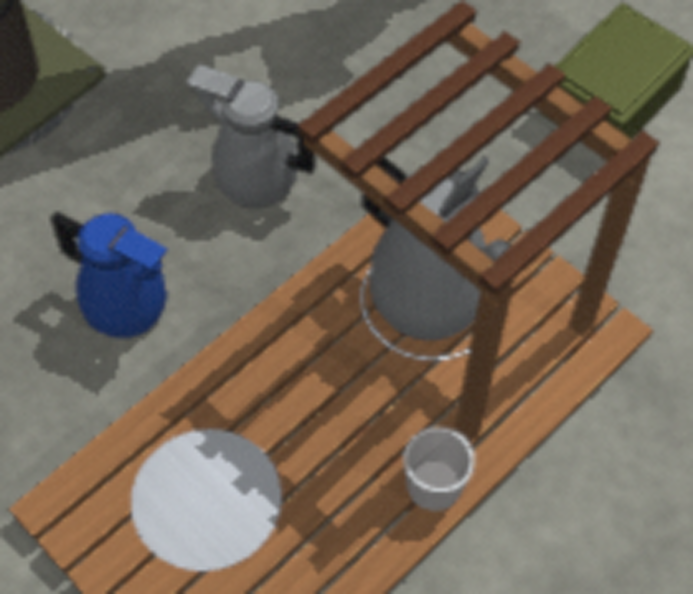

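jog_arm(
  steps=[
    [0,0,-50,0,0],
    [0,0,-100,0,0],
    [0,0,-150,-8,0],
    [0,0,-200,-16,0],
    [-50,0,-240,-25.5,0],
    [-100,-20,-270,-25.5,0],
    [-150,-30,-270,-25.5,0],
    [-200,-45,-270,-25.5,0],
  ],
)

```text
time_s: 1.8
tool_pos: [0.4215, 0.4771, 0.5027]
orientation: [-0.007, 3.138, 0.005]
ft_force: [0.3, 0.3, -0.7]
finger_gap: 0.0853
grip_force: 0.0
```

The crop confirms it: the large steel pot under the roof has its lid raised and its handle towards the robot. The jog only offers shifts and yaw, so next I'll test how the arm behaves at its reach limit, to find out whether it can lean.

jog_arm(
  steps=[
    [-20,-45,0,0,0],
    [-50,-90,0,0,0],
    [-80,-130,0,0,0],
    [-120,-165,0,0,0],
    [-150,-205,0,0,0],
    [-190,-240,0,0,0],
    [-220,-280,0,0,0],
    [-250,-320,0,0,0],
  ],
)

```text
time_s: 2.6
tool_pos: [0.6666, 0.165, 0.4997]
orientation: [0.005, -3.141, -0.0]
ft_force: [0.2, -0.0, -0.0]
finger_gap: 0.085
grip_force: 0.0
```

jog_arm(
  steps=[
    [-50,-20,0,0,0],
    [-100,-40,0,0,0],
    [-150,-57,0,0,0],
    [-200,-57,0,0,0],
    [-250,-57,0,0,0],
    [-300,-57,0,0,0],
    [-350,-57,0,0,0],
    [-400,-57,0,0,0],
  ],
)

```text
time_s: 3.4
tool_pos: [0.9395, 0.1032, 0.4511]
orientation: [-0.004, 3.126, 0.004]
ft_force: [0.2, 0.1, -1.5]
finger_gap: 0.0857
grip_force: 0.0
```

```bash
python3 - <<'E'
from h import *
p,M,s=tool();print(p.round(3),M.round(3),np.round(s['joint_positions'],3))
E
```

```text
[0.94  0.103 0.451] [[-1.    -0.003  0.016]
 [-0.003  1.     0.002]
 [-0.016  0.002 -1.   ]] [ 5.200e-02  1.021e+00  3.200e-02  2.000e-03  2.073e+00 -1.521e+00]
```

jog_arm(
  steps=[
    [-50,0,-50,0,0],
    [-100,0,-100,0,0],
    [-150,0,-150,0,0],
    [-200,0,-200,0,0],
    [-250,0,-250,0,0],
    [-300,0,-300,0,0],
    [-350,0,-350,0,0],
    [-400,0,-400,0,0],
  ],
)

```text
time_s: 4.2
tool_pos: [0.9099, 0.083, 0.5266]
orientation: [-0.005, 3.081, 0.009]
ft_force: [-0.6, 0.0, -0.3]
finger_gap: 0.0856
grip_force: 0.0
```

```bash
python3 - <<'E'
from h import *
p,M,s=tool();print(p.round(3),M.round(3),np.round(s['joint_positions'],3))
E
```

```text
[0.91  0.083 0.527] [[-0.998 -0.003  0.061]
 [-0.003  1.     0.006]
 [-0.061  0.006 -0.998]] [ 0.031  0.943  0.025  0.005  2.112 -1.54 ]
```

The arm leans at its reach limit, and the lean persists. I'll keep pulling along the stretched arm's line.

jog_arm(
  steps=[
    [-45,0,-25,0,0],
    [-90,0,-50,0,0],
    [-135,0,-75,0,0],
    [-180,0,-100,0,0],
    [-225,0,-125,0,0],
    [-270,0,-150,0,0],
    [-315,0,-175,0,0],
    [-360,0,-200,0,0],
  ],
)

```text
time_s: 5.0
tool_pos: [0.9193, 0.0684, 0.5279]
orientation: [-0.005, 3.049, 0.013]
ft_force: [0.0, -0.7, -0.2]
finger_gap: 0.0852
grip_force: 0.0
```

```bash
python3 - <<'E'
from h import *
p,M,s=tool();print(p.round(3),M.round(3),np.round(s['joint_positions'],3))
E
```

```text
[0.919 0.068 0.528] [[-0.996 -0.004  0.092]
 [-0.003  1.     0.008]
 [-0.092  0.008 -0.996]] [ 0.014  0.942  0.026  0.008  2.082 -1.556]
```

The lean accumulates at about 0.03 rad per call. I'll continue in batches.

jog_arm(
  steps=[
    [-44,0,-24,0,0],
    [-88,0,-48,0,0],
    [-132,0,-72,0,0],
    [-176,0,-96,0,0],
    [-220,0,-120,0,0],
    [-264,0,-144,0,0],
    [-308,0,-168,0,0],
    [-352,0,-192,0,0],
  ],
)

```text
time_s: 5.8
tool_pos: [0.9257, 0.0564, 0.5337]
orientation: [-0.005, 3.017, 0.015]
ft_force: [-0.7, 0.2, 0.7]
finger_gap: 0.0856
grip_force: 0.0
```

jog_arm(
  steps=[
    [-400,0,-200,0,0],
    [-400,0,-200,0,0],
    [-400,0,-200,0,0],
    [-400,0,-200,0,0],
    [-400,0,-200,0,0],
    [-400,0,-200,0,0],
    [-400,0,-200,0,0],
    [-400,0,-200,0,0],
  ],
)

```text
time_s: 6.6
tool_pos: [0.9331, 0.0447, 0.5384]
orientation: [-0.005, 2.985, 0.018]
ft_force: [0.6, 1.3, 0.3]
finger_gap: 0.0855
grip_force: 0.0
```

jog_arm(
  steps=[
    [-2000,0,-900,0,0],
    [-2000,0,-900,0,0],
    [-2000,0,-900,0,0],
    [-2000,0,-900,0,0],
    [-2000,0,-900,0,0],
    [-2000,0,-900,0,0],
    [-2000,0,-900,0,0],
    [-2000,0,-900,0,0],
  ],
)

```text
time_s: 7.4
tool_pos: [0.9424, 0.0322, 0.5403]
orientation: [-0.004, 2.951, 0.019]
ft_force: [0.1, 0.6, 0.4]
finger_gap: 0.0851
grip_force: 0.0
```

```bash
python3 - <<'E'
from h import *
p,M,s=tool();print(p.round(3),M.round(3),np.round(s['joint_positions'],3))
E
```

```text
[0.942 0.032 0.54 ] [[-0.982 -0.004  0.189]
 [-0.002  1.     0.013]
 [-0.189  0.013 -0.982]] [-0.028  0.932  0.026  0.02   1.993 -1.592]
```

jog_arm(
  steps=[
    [-2000,0,-850,0,0],
    [-2000,0,-850,0,0],
    [-2000,0,-850,0,0],
    [-2000,0,-850,0,0],
    [-2000,0,-850,0,0],
    [-2000,0,-850,0,0],
    [-2000,0,-850,0,0],
    [-2000,0,-850,0,0],
  ],
)

```text
time_s: 8.2
tool_pos: [0.9496, 0.0233, 0.5454]
orientation: [-0.004, 2.918, 0.02]
ft_force: [-0.9, -0.2, -0.5]
finger_gap: 0.0857
grip_force: 0.0
```

jog_arm(
  steps=[
    [-2000,0,-800,0,0],
    [-2000,0,-800,0,0],
    [-2000,0,-800,0,0],
    [-2000,0,-800,0,0],
    [-2000,0,-800,0,0],
    [-2000,0,-800,0,0],
    [-2000,0,-800,0,0],
    [-2000,0,-800,0,0],
  ],
)

```text
time_s: 9.0
tool_pos: [0.9553, 0.0167, 0.553]
orientation: [-0.004, 2.883, 0.021]
ft_force: [-0.0, 0.5, 0.5]
finger_gap: 0.0851
grip_force: 0.0
```

jog_arm(
  steps=[
    [-2000,0,-700,0,0],
    [-2000,0,-700,0,0],
    [-2000,0,-700,0,0],
    [-2000,0,-700,0,0],
    [-2000,0,-700,0,0],
    [-2000,0,-700,0,0],
    [-2000,0,-700,0,0],
    [-2000,0,-700,0,0],
  ],
)

```text
time_s: 9.8
tool_pos: [0.9636, 0.012, 0.5569]
orientation: [-0.004, 2.849, 0.021]
ft_force: [0.8, 0.5, 0.2]
finger_gap: 0.0851
grip_force: 0.0
```

jog_arm(
  steps=[
    [-2000,0,-650,0,0],
    [-2000,0,-650,0,0],
    [-2000,0,-650,0,0],
    [-2000,0,-650,0,0],
    [-2000,0,-650,0,0],
    [-2000,0,-650,0,0],
    [-2000,0,-650,0,0],
    [-2000,0,-650,0,0],
  ],
)

```text
time_s: 10.6
tool_pos: [0.9701, 0.0085, 0.5637]
orientation: [-0.003, 2.814, 0.022]
ft_force: [-0.5, 0.0, 0.8]
finger_gap: 0.0855
grip_force: 0.0
```

jog_arm(
  steps=[
    [-2000,0,-600,0,0],
    [-2000,0,-600,0,0],
    [-2000,0,-600,0,0],
    [-2000,0,-600,0,0],
    [-2000,0,-600,0,0],
    [-2000,0,-600,0,0],
    [-2000,0,-600,0,0],
    [-2000,0,-600,0,0],
  ],
)

```text
time_s: 11.4
tool_pos: [0.9753, 0.0059, 0.5727]
orientation: [-0.003, 2.779, 0.022]
ft_force: [0.2, 0.1, -0.4]
finger_gap: 0.0854
grip_force: 0.0
```

```bash
python3 - <<'E'
from h import *
p,M,s=tool();print(p.round(3),M.round(3),np.round(s['joint_positions'],3))
E
```

```text
[0.975 0.006 0.573] [[-0.935 -0.005  0.354]
 [ 0.001  1.     0.016]
 [-0.355  0.015 -0.935]] [-0.059  0.91   0.026  0.038  1.844 -1.615]
```

jog_arm(
  steps=[
    [-2000,0,-500,0,0],
    [-2000,0,-500,0,0],
    [-2000,0,-500,0,0],
    [-2000,0,-500,0,0],
    [-2000,0,-500,0,0],
    [-2000,0,-500,0,0],
    [-2000,0,-500,0,0],
    [-2000,0,-500,0,0],
  ],
)

```text
time_s: 12.2
tool_pos: [0.9836, 0.0041, 0.5774]
orientation: [-0.003, 2.744, 0.022]
ft_force: [-0.4, -0.0, 1.4]
finger_gap: 0.0856
grip_force: 0.0
```

jog_arm(
  steps=[
    [-2000,0,-400,0,0],
    [-2000,0,-400,0,0],
    [-2000,0,-400,0,0],
    [-2000,0,-400,0,0],
    [-2000,0,-400,0,0],
    [-2000,0,-400,0,0],
    [-2000,0,-400,0,0],
    [-2000,0,-400,0,0],
  ],
)

```text
time_s: 13.0
tool_pos: [0.9942, 0.0029, 0.579]
orientation: [-0.002, 2.708, 0.022]
ft_force: [-0.6, -0.0, -0.4]
finger_gap: 0.0853
grip_force: 0.0
```

jog_arm(
  steps=[
    [-2000,0,-300,0,0],
    [-2000,0,-300,0,0],
    [-2000,0,-300,0,0],
    [-2000,0,-300,0,0],
    [-2000,0,-300,0,0],
    [-2000,0,-300,0,0],
    [-2000,0,-300,0,0],
    [-2000,0,-300,0,0],
  ],
)

```text
time_s: 13.8
tool_pos: [1.0065, 0.002, 0.5784]
orientation: [-0.002, 2.672, 0.022]
ft_force: [0.6, -0.0, -0.4]
finger_gap: 0.0852
grip_force: 0.0
```

jog_arm(
  steps=[
    [-2000,0,-250,0,0],
    [-2000,0,-250,0,0],
    [-2000,0,-250,0,0],
    [-2000,0,-250,0,0],
    [-2000,0,-250,0,0],
    [-2000,0,-250,0,0],
    [-2000,0,-250,0,0],
    [-2000,0,-250,0,0],
  ],
)

```text
time_s: 14.6
tool_pos: [1.0158, 0.0013, 0.5821]
orientation: [-0.001, 2.636, 0.022]
ft_force: [-0.9, -0.3, -0.8]
finger_gap: 0.0856
grip_force: 0.0
```

jog_arm(
  steps=[
    [-2000,0,-200,0,0],
    [-2000,0,-200,0,0],
    [-2000,0,-200,0,0],
    [-2000,0,-200,0,0],
    [-2000,0,-200,0,0],
    [-2000,0,-200,0,0],
    [-2000,0,-200,0,0],
    [-2000,0,-200,0,0],
  ],
)

```text
time_s: 15.4
tool_pos: [1.0229, 0.0008, 0.5893]
orientation: [-0.001, 2.6, 0.022]
ft_force: [0.5, 0.4, 0.5]
finger_gap: 0.0854
grip_force: 0.0
```

jog_arm(
  steps=[
    [-2000,0,-150,0,0],
    [-2000,0,-150,0,0],
    [-2000,0,-150,0,0],
    [-2000,0,-150,0,0],
    [-2000,0,-150,0,0],
    [-2000,0,-150,0,0],
    [-2000,0,-150,0,0],
    [-2000,0,-150,0,0],
  ],
)

```text
time_s: 16.2
tool_pos: [1.0284, 0.0003, 0.5988]
orientation: [-0.001, 2.564, 0.021]
ft_force: [0.2, 0.5, 0.3]
finger_gap: 0.0852
grip_force: 0.0
```

```bash
python3 - <<'E'
from h import *
p,M,s=tool();print(p.round(3),M.round(3),np.round(s['joint_positions'],3))
E
```

```text
[1.028 0.    0.599] [[-0.838 -0.005  0.546]
 [ 0.004  1.     0.016]
 [-0.546  0.015 -0.838]] [-0.066  0.911  0.026  0.051  1.629 -1.619]
```

The lean is now 33°, which is enough to pass the roof edge. I'll go to the pre-grasp point in front of the handle.

jog_arm(
  steps=[
    [40,9,-26,0,0],
    [80,18,-52,0,0],
    [120,27,-78,0,0],
    [160,36,-104,0,0],
    [200,45,-130,0,0],
    [240,54,-156,0,0],
    [280,63,-182,0,0],
    [320,72,-208,0,0],
  ],
)

```text
time_s: 17.0
tool_pos: [0.6881, 0.0626, 0.5997]
orientation: [-0.0, 2.563, 0.022]
ft_force: [0.2, -0.7, 0.9]
finger_gap: 0.0856
grip_force: 0.0
```

jog_arm(
  steps=[
    [40,9,-26,0,0],
    [80,18,-52,0,0],
    [120,27,-78,0,0],
    [160,40,-104,0,0],
    [190,46,-122,0,0],
    [190,46,-122,0,0],
  ],
)

```text
time_s: 17.6
tool_pos: [0.4607, 0.1079, 0.6026]
orientation: [-0.003, 2.557, 0.024]
ft_force: [0.3, 0.0, -0.2]
finger_gap: 0.0854
grip_force: 0.0
```

```bash
python3 - <<'E'
from h import *
p,M,s=tool();print(p.round(3),M.round(3),np.round(s['joint_positions'],3))
print((M.T@(np.array([.426,.115,.260])-p)*1000).round(0))
E
```

```text
[0.461 0.108 0.603] [[-0.834 -0.007  0.552]
 [ 0.003  1.     0.018]
 [-0.552  0.017 -0.834]] [ 0.156 -0.582  1.698 -0.069  1.444 -1.429]
[218.   2. 267.]
```

jog_arm(
  steps=[
    [40,0,15,0,0],
    [70,0,50,0,0],
    [95,0,90,0,0],
    [120,1,130,0,0],
    [145,2,170,0,0],
    [170,2,205,0,0],
    [195,2,240,0,0],
    [218,2,267,0,0],
  ],
)

```text
time_s: 18.4
tool_pos: [0.4272, 0.1139, 0.2525]
orientation: [-0.0, 2.567, 0.021]
ft_force: [0.9, 0.3, -0.6]
finger_gap: 0.0856
grip_force: 0.0
```

```bash
python3 - <<'E'
from h import *
for n in('wrist','top','scene'):
    c=r.capture(n)
    if n=='wrist': cv2.imwrite('pics/w1.png',c['img'][:,:,::-1])
    for t in['dallah_handle','dallah_center']:
        for d in r.pinpoint(n,t)[:3]: print(n,t,np.round(d['location'],3),round(d['confidence'],2),proj(c,d['location']))
p,M,s=tool();print(p.round(3),M.round(3),s['time_s'])
print((M.T@(np.array([.508,.117,.134])-p)*1000).round(0))
E
```

```text
wrist dallah_handle [0.501 0.123 0.142] 0.81 [290. 202.]
top dallah_handle [0.392 0.131 0.091] 0.79 [234. 265.]
top dallah_handle [0.498 0.119 0.145] 0.76 [237. 226.]
top dallah_handle [ 0.29  -0.106  0.083] 0.65 [318. 303.]
top dallah_center [ 0.344 -0.093  0.069] 0.83 [313. 283.]
top dallah_center [0.336 0.119 0.07 ] 0.73 [239. 284.]
top dallah_center [0.582 0.116 0.126] 0.57 [241. 196.]
scene dallah_handle [0.396 0.138 0.09 ] 0.76 [273. 175.]
scene dallah_handle [ 0.289 -0.109  0.087] 0.67 [198. 201.]
scene dallah_handle [0.502 0.12  0.145] 0.59 [293. 186.]
scene dallah_center [ 0.347 -0.093  0.075] 0.76 [214. 210.]
scene dallah_center [0.585 0.115 0.127] 0.67 [311. 204.]
[0.429 0.114 0.259] [[-0.836 -0.005  0.549]
 [ 0.005  1.     0.016]
 [-0.549  0.016 -0.835]] 18.85
[  3.   0. 148.]
```

View pics/w1.png

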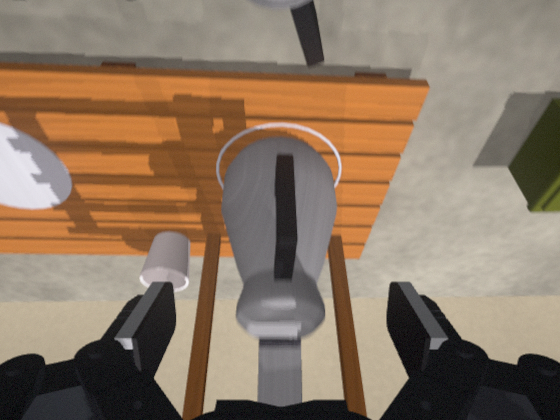

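The wrist view shows the grip bar at about (287,215), centred between the open fingers at (150,320) and (420,320), with the pot behind it. I'll advance and grip.

jog_arm(
  steps=[
    [1,1,40,0,0],
    [2,3,80,0,0],
    [3,3,115,0,0],
    [3,3,140,0,0],
    [3,3,147,0,0],
    [3,3,147,0,0],
  ],
  force=50,
)

```text
time_s: 19.45
tool_pos: [0.5058, 0.1194, 0.1312]
orientation: [-0.0, 2.565, 0.021]
ft_force: [0.1, -0.3, 0.2]
finger_gap: 0.0854
grip_force: 0.0
```

jog_arm(
  steps=[
    [0,0,0,0,0.6],
    [0,0,0,0,0.8],
    [0,0,0,0,1],
    [0,0,0,0,1],
    [0,0,0,0,1],
    [0,0,0,0,1],
  ],
  force=50,
)

```text
time_s: 20.05
tool_pos: [0.5055, 0.119, 0.1323]
orientation: [-0.002, 2.564, 0.019]
ft_force: [-6.5, -2.3, 7.6]
finger_gap: 0.0141
grip_force: 48.6
```

```bash
python3 - <<'E'
from h import *
c=r.capture('scene');d=r.pinpoint('scene','dallah_center')
for x in d[:3]: print(np.round(x['location'],3),x['confidence'])
for x in r.pinpoint('scene','dallah_handle')[:3]: print(np.round(x['location'],3),x['confidence'])
print([np.round(x['location'],3) for x in r.pinpoint('scene','serve_mark')])
# disc by hand: bright pixels top view
c=r.capture('top');im=cv2.cvtColor(c['img'],cv2.COLOR_RGB2HSV)
pts=np.argwhere((im[180:235,320:375,1]<45))[:,::-1]+[320,180]
(x,y),rad=cv2.minEnclosingCircle(pts.astype(np.float32));print(x,y,rad,pix(c,x,y,.03).round(4),pix(c,x+rad,y,.03).round(3))
p,M,s=tool();print(p.round(3),M.round(3),s['finger_gap'],s['grip_force'],s['ft_force'])
E
```

```text
[0.586 0.115 0.121] 0.97
[ 0.347 -0.094  0.071] 0.71
[0.334 0.116 0.072] 0.7
[0.393 0.138 0.09 ] 0.91
[0.505 0.121 0.146] 0.77
[0.61  0.113 0.28 ] 0.53
[array([ 0.574, -0.189,  0.027]), array([0.505, 0.121, 0.142])]
344.2774353027344 211.9127655029297 30.274532318115234 [ 0.5531 -0.1845  0.03  ] [ 0.555 -0.274  0.03 ]
[0.506 0.119 0.132] [[-0.838 -0.005  0.546]
 [ 0.003  1.     0.014]
 [-0.546  0.013 -0.838]] 0.013477367004953741 48.56254582526162 [-6.78154685 -1.88244807  6.60972312]
```

jog_arm(
  steps=[
    [0,0,-1.2,0,1],
    [1,-8,-1.6,0,1],
    [2,-20,-2,0,1],
    [2,-40,-3,0,1],
    [3,-60,-4,0,1],
    [3,-60,-4,0,1],
  ],
)

```text
time_s: 20.9
tool_pos: [0.5012, 0.0582, 0.1326]
orientation: [0.002, 2.563, 0.02]
ft_force: [-0.3, -1.9, 0.1]
finger_gap: 0.0132
grip_force: 49.7
```

```bash
python3 - <<'E'
from h import *
c=r.capture('scene');d=r.pinpoint('scene','dallah_center')
for x in d[:3]: print(np.round(x['location'],3),x['confidence'])
p,M,s=tool();print(p.round(4),M.round(3),s['finger_gap'],s['grip_force'],s['ft_force'])
E
```

```text
[0.336 0.114 0.075] 0.83
[0.579 0.06  0.123] 0.72
[ 0.345 -0.091  0.071] 0.63
[0.5012 0.0588 0.1324] [[-0.838 -0.005  0.546]
 [ 0.003  1.     0.014]
 [-0.546  0.013 -0.837]] 0.013409646329984716 50.03105163574219 [ 0.00488739 -3.70827122  0.84369524]
```

jog_arm(
  steps=[
    [0,-15,-0.5,0,1],
    [1,-45,-1.5,0,1],
    [2,-85,-2.5,0,1],
    [3,-125,-3.5,0,1],
    [4,-165,-4.5,0,1],
    [4,-200,-5.5,0,1],
    [4,-230,-6.5,0,1],
    [4,-245,-7,0,1],
  ],
)

```text
time_s: 21.8
tool_pos: [0.4957, -0.1852, 0.1328]
orientation: [0.0, 2.564, 0.028]
ft_force: [-5.8, 12.5, 11.2]
finger_gap: 0.0133
grip_force: 53.7
```

jog_arm(
  steps=[
    [0,0,0,0,1],
    [0,0,0,0,1],
  ],
)

```text
time_s: 22.0
tool_pos: [0.4958, -0.1858, 0.1324]
orientation: [-0.001, 2.563, 0.018]
ft_force: [0.3, -1.1, 0.9]
finger_gap: 0.0134
grip_force: 50.0
```

```bash
python3 - <<'E'
from h import *
for n in('top','scene','wrist'):
  c=r.capture(n)
  if n=='top': cv2.imwrite('pics/t2.png',cv2.resize(c['img'][130:290,260:440,::-1],None,fx=3.5,fy=3.5))
  for t in('dallah_center','dallah_handle','lid_hinge','lid_tip','serve_mark'):
    for x in r.pinpoint(n,t)[:4]:
      l=np.array(x['location'])
      if l[1]<-.13 and l[0]>.45: print(n,t,l.round(3),round(x['confidence'],2),proj(c,l))
p,M,s=tool();print(p.round(4),M.round(3),s['finger_gap'],s['grip_force'],s['ft_force'])
E
```

```text
top dallah_center [ 0.574 -0.188  0.125] 0.65 [351. 201.]
top dallah_handle [ 0.491 -0.184  0.147] 0.96 [351. 231.]
top dallah_handle [ 0.525 -0.46  -0.001] 0.44 [433. 224.]
top lid_hinge [ 0.595 -0.186  0.223] 0.88 [357. 188.]
top lid_tip [ 0.602 -0.184  0.279] 0.6 [361. 182.]
scene dallah_handle [ 0.495 -0.185  0.143] 0.72 [222. 247.]
scene lid_hinge [ 0.592 -0.183  0.218] 0.64 [243. 256.]
scene lid_hinge [ 0.573 -0.184  0.123] 0.27 [241. 266.]
scene lid_tip [ 0.6   -0.182  0.28 ] 0.4 [244. 247.]
scene serve_mark [ 0.576 -0.193  0.029] 0.95 [242. 281.]
wrist dallah_handle [ 0.493 -0.186  0.144] 0.67 [280. 308.]
[ 0.4953 -0.1857  0.1323] [[-0.838 -0.005  0.546]
 [ 0.004  1.     0.015]
 [-0.546  0.015 -0.838]] 0.01320118820167601 49.76695239543915 [ 3.46099148 -2.90966043 -1.04211466]
```

View pics/t2.png

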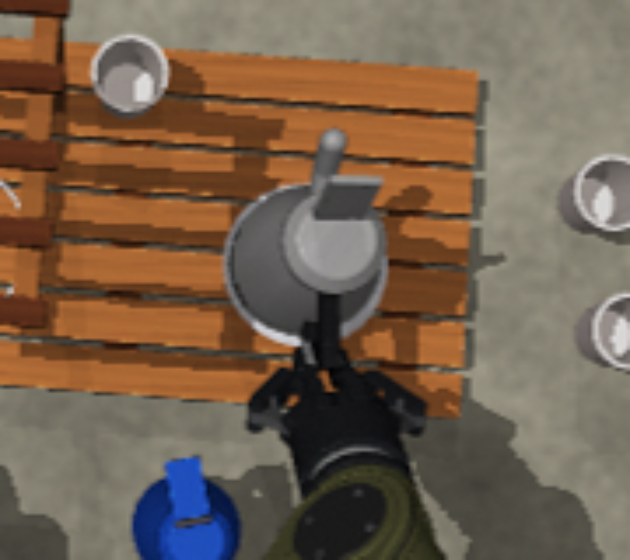

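The pot stands about 6 mm left of the disc centre (the crop shows it at about (310,265), handle still gripped). I'll nudge it, release and back off.

jog_arm(
  steps=[
    [0,-4,0,0,1],
    [0,-6.5,0,0,1],
    [0,-6.5,0,0,1],
    [0,-6.5,0,0,0.7],
    [0,-6.5,0,0,0.4],
    [0,-6.5,0,0,0],
    [0,-6.5,0,0,0],
    [0,-6.5,0,0,0],
  ],
)

```text
time_s: 23.7
tool_pos: [0.4949, -0.1919, 0.1315]
orientation: [-0.0, 2.565, 0.022]
ft_force: [0.2, -0.7, -0.6]
finger_gap: 0.0816
grip_force: 0.0
```

jog_arm(
  steps=[
    [0,0,-10,0,0],
    [0,0,-35,0,0],
    [0,0,-75,0,0],
    [0,0,-120,0,0],
    [0,0,-165,0,0.5],
    [0,0,-180,0,1],
    [0,0,-180,0,1],
    [0,0,-180,0,1],
  ],
)

```text
time_s: 24.5
tool_pos: [0.3967, -0.1949, 0.2825]
orientation: [0.0, 2.564, 0.021]
ft_force: [-0.6, -0.1, -0.8]
finger_gap: 0.0283
grip_force: 0.0
```

```bash
python3 - <<'E'
from h import *
for n in('top','scene','wrist'):
  c=r.capture(n)
  if n=='wrist': cv2.imwrite('pics/w2.png',c['img'][:,:,::-1])
  for t in('dallah_center','dallah_handle','lid_hinge','lid_tip','serve_mark'):
    for x in r.pinpoint(n,t)[:4]:
      l=np.array(x['location'])
      if -.3<l[1]<-.13 and l[0]>.45: print(n,t,l.round(3),round(x['confidence'],2),proj(c,l))
p,M,s=tool();print(p.round(4),M.round(3),s['finger_gap'],s['ft_force'])
q=p
for g in[(.545,-.19,.262),(.60,-.19,.262),(.63,-.19,.252),(.645,-.19,.240),(.645,-.19,.229)]:
    g=np.array(g);print((M.T@(g-q)*1000).round(0));
E
```

```text
top dallah_center [ 0.569 -0.183  0.124] 0.65 [349. 203.]
top dallah_handle [ 0.486 -0.186  0.146] 0.96 [351. 233.]
top lid_hinge [ 0.592 -0.184  0.223] 0.7 [356. 189.]
top lid_tip [ 0.603 -0.182  0.282] 0.72 [360. 181.]
scene dallah_center [ 0.574 -0.183  0.125] 0.66 [241. 266.]
scene dallah_handle [ 0.495 -0.184  0.141] 0.98 [222. 247.]
scene lid_hinge [ 0.594 -0.179  0.219] 0.6 [245. 255.]
scene lid_tip [ 0.603 -0.181  0.281] 0.57 [245. 247.]
scene serve_mark [ 0.575 -0.196  0.028] 0.62 [241. 282.]
wrist dallah_handle [ 0.492 -0.187  0.139] 0.58 [286. 188.]
wrist lid_hinge [ 0.492 -0.187  0.141] 0.69 [286. 190.]
wrist lid_hinge [ 0.599 -0.182  0.278] 0.17 [295. 388.]
wrist lid_tip [ 0.597 -0.181  0.278] 0.61 [296. 389.]
[ 0.3969 -0.1949  0.2828] [[-0.838 -0.005  0.546]
 [ 0.004  1.     0.015]
 [-0.546  0.015 -0.838]] 0.00013384142227067003 [-0.79031969 -0.68942519  0.69793608]
[-113.    4.   98.]
[-159.    4.  128.]
[-178.    3.  153.]
[-184.    3.  171.]
[-178.    3.  181.]
```

View pics/w2.png

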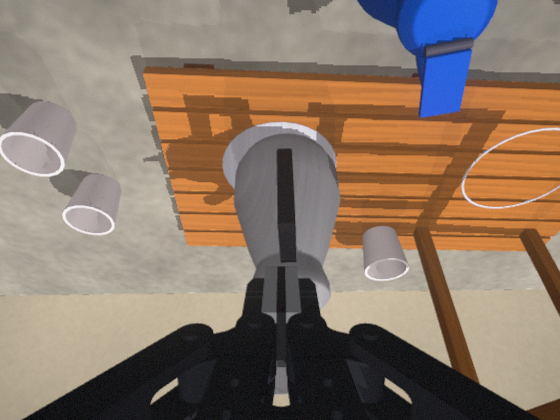

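The wrist view shows the pot on the disc: disc rim (223–337, 165), handle bar at 287, fingers closed. It sits roughly 8 mm left of centre, which is within tolerance. Next I'll shut the lid with the closed fingers.

jog_arm(
  steps=[
    [-40,4,35,0,1],
    [-80,8,68,0,1],
    [-113,11,98,0,1],
    [-130,11,110,0,1],
    [-145,11,120,0,1],
    [-159,11,128,0,1],
    [-170,11,140,0,1],
    [-178,11,153,0,1],
  ],
)

```text
time_s: 26.2
tool_pos: [0.6306, -0.1823, 0.2523]
orientation: [-0.001, 2.563, 0.021]
ft_force: [-0.9, 0.4, 0.1]
finger_gap: 0.0
grip_force: 0.1
```

jog_arm(
  steps=[
    [-4,0,9,0,1],
    [-6,0,18,0,1],
    [-3,0,23,0,1],
    [0,0,27,0,1],
    [0,0,27,0,1],
  ],
)

```text
time_s: 26.7
tool_pos: [0.6439, -0.1818, 0.2288]
orientation: [0.0, 2.564, 0.022]
ft_force: [0.5, 0.3, -0.4]
finger_gap: -0.0003
grip_force: 0.0
```

```bash
python3 - <<'E'
from h import *
for n in('top','scene'):
  c=r.capture(n)
  if n=='scene': cv2.imwrite('pics/s3.png',cv2.resize(c['img'][180:330,160:340,::-1],None,fx=4,fy=4))
  for t in('dallah_center','lid_hinge','lid_tip'):
    for x in r.pinpoint(n,t)[:4]:
      l=np.array(x['location'])
      if -.3<l[1]<-.13 and l[0]>.45: print(n,t,l.round(3),round(x['confidence'],2),proj(c,l))
p,M,s=tool();print(p.round(4),s['ft_force'])
E
```

```text
top dallah_center [ 0.571 -0.186  0.122] 0.61 [350. 202.]
top lid_hinge [ 0.591 -0.182  0.22 ] 0.77 [355. 190.]
top lid_tip [ 0.657 -0.179  0.226] 0.45 [355. 163.]
scene dallah_center [ 0.574 -0.183  0.122] 0.59 [242. 266.]
scene lid_hinge [ 0.573 -0.185  0.125] 0.62 [241. 266.]
scene lid_hinge [ 0.594 -0.181  0.218] 0.61 [244. 256.]
scene lid_tip [ 0.653 -0.178  0.22 ] 0.62 [261. 269.]
[ 0.6442 -0.1819  0.2295] [0.4437799  0.14683579 0.18831668]
```

View pics/s3.png

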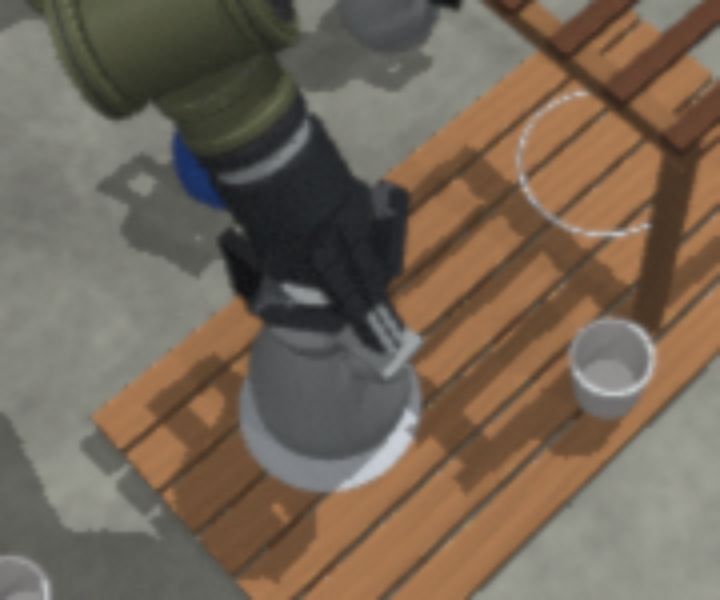

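The lid is swung over and nearly flat: its tip shows at crop (400,355), under the fingers. I'll press gently.

jog_arm(
  steps=[
    [0.5,0,0.8,0,1],
    [1.1,0,1.7,0,1],
    [1.6,0,2.5,0,1],
    [1.6,0,2.5,0,1],
  ],
)

```text
time_s: 27.5
tool_pos: [0.645, -0.182, 0.2279]
orientation: [-0.001, 2.561, 0.02]
ft_force: [-1.1, 0.4, 5.1]
finger_gap: 0.0002
grip_force: 2.5
```

jog_arm(
  steps=[
    [0.3,0,0.4,0,1],
    [0.6,0,0.8,0,1],
    [0.6,0,0.8,0,1],
  ],
)

```text
time_s: 27.8
tool_pos: [0.6454, -0.1821, 0.2278]
orientation: [-0.001, 2.56, 0.02]
ft_force: [-1.3, 0.8, 5.9]
finger_gap: 0.0001
grip_force: 3.3
```

There is a firm stop at 5–6 N at the shut height. I'll lift off, back away and check centring.

jog_arm(
  steps=[
    [-10,0,-15,0,1],
    [-27,0,-42,0,1],
    [-44,0,-67,0,1],
    [-6,0,-92,0,1],
    [34,0,-117,0,1],
    [74,0,-143,0,1],
    [114,0,-169,0,1],
    [124,0,-176,0,1],
  ],
)

```text
time_s: 28.6
tool_pos: [0.4413, -0.1837, 0.304]
orientation: [0.001, 2.565, 0.02]
ft_force: [1.0, -1.3, -0.1]
finger_gap: 0.0001
grip_force: 0.0
```

```bash
python3 - <<'E'
from h import *
from collections import defaultdict
D=defaultdict(list)
for k in range(3):
 for n in('top','scene','wrist'):
  c=r.capture(n)
  if k==0: cv2.imwrite('pics/%s4.png'%n,c['img'][:,:,::-1])
  for t in('dallah_center','dallah_handle','lid_hinge','lid_tip','serve_mark'):
    for x in r.pinpoint(n,t)[:4]:
      l=np.array(x['location'])
      if -.3<l[1]<-.13 and l[0]>.45: D[n,t].append(l)
for k in D: print(k,np.median(D[k],0).round(4),len(D[k]))
p,M,s=tool();print(p.round(4),s['ft_force'],s['time_s'])
a=cv2.imread('pics/scene4.png')[200:320,180:320];b=cv2.imread('pics/wrist4.png')
cv2.imwrite('pics/f.png',np.hstack([cv2.resize(a,(400,343)),cv2.resize(b,(400,300),)[:300].copy() if 0 else cv2.copyMakeBorder(cv2.resize(b,(400,300)),0,43,0,0,0)]))
E
```

```text
('top', 'dallah_center') [ 0.5709 -0.1852  0.1242] 2
('top', 'dallah_handle') [ 0.4893 -0.1868  0.1485] 3
('top', 'lid_hinge') [ 0.5926 -0.1836  0.2227] 3
('top', 'lid_tip') [ 0.6566 -0.1784  0.227 ] 3
('scene', 'dallah_center') [ 0.5763 -0.1839  0.1238] 4
('scene', 'dallah_handle') [ 0.4927 -0.1868  0.142 ] 3
('scene', 'lid_hinge') [ 0.5931 -0.1814  0.219 ] 3
('scene', 'lid_tip') [ 0.6555 -0.1774  0.2212] 3
('scene', 'serve_mark') [ 0.5739 -0.1927  0.0284] 4
('wrist', 'dallah_handle') [ 0.4898 -0.1884  0.1427] 2
('wrist', 'lid_hinge') [ 0.5933 -0.1833  0.2182] 3
[ 0.4442 -0.184   0.3051] [-0.48375162 -0.05877239  0.0255501 ] 31.3
```

View pics/f.png

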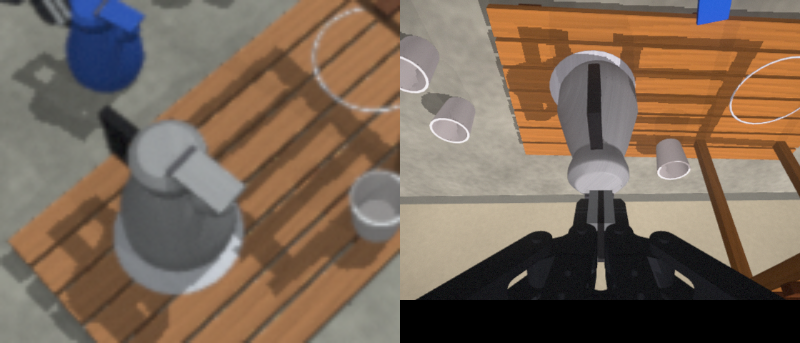

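Both cameras put the pot about 8 mm from the disc centre (limit 18 mm). It is upright with the lid flat, and the arm is clear. Handing in.

```bash
python3 -c "
from plant import r
print(r.job_done())"
```

```text
the job is handed in; nothing more can be done
None
```

I handed the job in, with no verdict returned: by the cameras the pot stands upright on the serving disc about 8 mm off centre (limit 18 mm), its lid is shut, the cups and date box were not touched, and the arm is clear of everything.

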